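Seat a control card with its ejector levers

TASK

Take the control card out of its wooden stand and lower it, without dropping it, upright into the card dock until it rests on the two ejector levers, which stand open. Let go of it, then swing the levers inward one after the other so that they draw the card down into its contacts: take one all the way, then the other; push each in until the card bottoms out and the lever will go no further, which has to be felt, and keep it pressed there firmly for about a second, with 12 to 18 N and never more than 20 N. Do not push the card down by hand, and leave the other things on the bench alone.

Things in the scene. Friction and masses are not known exactly. Their poses are not given: they have to be found in the camera images.
- card: the control card: upright grey board, 8 mm thick (its x), 104 mm wide (its y; 88 mm above z = 40 mm), 0.3 kg. Origin at the centre of its underside, z up. Bottom: a 90 mm wide tongue, 14 mm tall. Two steel ears stick out sideways to y = +-60 mm at z = 14 to 26 mm. Black grip bar on top, 16 mm thick (x), 70 mm long (y), z = 62 to 96 mm: hold it there. It fits both ways round.
- stand: wooden stand, fixed, 70 x 136 mm (x, y), two rails 40 mm high with the card standing in the slot between them, 10 mm above the bench, slot along its y; the card is pulled straight up. Origin at the centre of its underside.
- dock: card dock, fixed: base plate 70 x 200 x 12 mm with a black slotted strip in the middle (top at z = 34 mm) and a metal tower at each end. Origin at the centre of its underside, z up, y along the slot: the card's origin goes over it, the card's y along its y. The card's origin is about 31 mm above the dock's when it rests on the open levers, 23 to 29 mm when it has bottomed out, perhaps 1 mm askew.
- dock_mouth (a point): point over the dock's origin, level with the top of the towers' flared lips (z = 76 mm). Towers: paired metal cheeks at dock y = +-52 to +-86 mm up to z = 65 mm, lips above them (y = +-52 to +-76 mm). Gap between cheeks and in the slot 10.4 mm (card 8 mm), between the lips' tops about 19 mm. Along y the card's tongue has 2 mm of play each end plus a 3 mm bevel.
- lever_left (a joint): angle of the ejector lever at the dock's +y end, rad: 0.85 = fully open (leaning outward), falls as it swings in, 0 = leaning over the card. It stops hard where the card bottoms out, anywhere from -0.1 to 0.36, not alike for both levers: the depth is not seen. Hinge at dock y = 74, z = 44 mm. Friction holds it where left; swinging it takes 4 to 9 N at the tab. Its claw draws the card's ear down against springs.
- lever_right (a joint): the same for the lever at the dock's -y end (hinge at y = -74 mm)
- lever_left_tab (a point): centre of the black ribbed thumb tab at the top of the left lever: a round bar of 14 mm diameter, 30 mm long along the dock's x, on a bent 7 mm rod; push its outer side inward along the dock's y. Centre in the dock's frame at 0.85 rad: y = 106, z = 102 mm; 0.33 rad: y = 73, z = 110 mm; 0 rad: y = 51, z = 106 mm
- lever_right_tab (a point): the same on the right lever, mirrored (y negative)
- pliers: pliers with blue grips, 167 x 50 x 12 mm, lying on the bench; a bystander; origin at its middle, underneath
- tape: yellow tape measure, 74 x 82 x 35 mm; a bystander; origin at its middle, underneath
- castor: black castor wheel, 75 mm across, 22 mm thick, lying flat; a bystander; origin at its middle, underneath
- chuck: dark metal drill chuck, 38 x 39 x 44 mm, standing; a bystander; origin at its middle, underneath

How it is judged:
By the outcome, as a careful person would: the job done as asked, in the order asked, and still so for the second after the job is handed in, with the robot touching nothing.
It also fails if it takes over 72 s, if anything falls off the work surface, if the arm or the gripper's body presses on something with over 40 N, if the wrist force passes 120 N, or if a joint passes its speed limit or range.

ROBOT

A 7-joint arm with a two-finger parallel gripper is mounted at the origin on a cart in front of the work surface, level with it; the furniture and walls round the work are solid. World frame = base frame: x ahead of the robot, y to its left, z up, the work surface at z = 0. Lengths are in m, angles in rad, forces in N, time in s.
With the tool pointing down it reaches from about 0.4 to 0.85 m from the base axis. Payload 10.4 kg.
Tool frame: the origin (TCP) lies at the very end of the fingers, on their centre line; the grasp point (between the pads) lies 19 mm behind it; z points along the fingers, y is the direction in which the jaws open and shut (so a half turn about z gives the same grasp; the last joint's range is limited). The gripper opens to 85 mm and grips with 20 to 120 N. Pads are 22 mm wide; open, the fingers measure 114 mm over their backs; the gripper's body (76 mm by 85 mm) begins 54 mm behind the grasp point. The pads swing forward as they close: fully open they stand 13 mm farther back than shut.
Start: joints at [1.105, 0.332, -0.065, 1.46, 0.022, 1.35, -0.088], TCP at [0.268, -0.565, 0.231] pointing down, gripper open.
Joint ranges: [-2.6, 2.6], [-0.5, 2.12], [-1.47, 1.34], [0.16, 2.42], [-1.27, 4.41], [0.06, 2.06], [-2.6, 2.6]. Speed limits (rad/s): [2.22, 2.22, 2.79, 2.79, 3.14, 3.14, 3.14].

INTERFACE

Orientations are given as a unit quaternion [w, x, y, z].
In Python, from rig import arm gives the robot as it stands. The module is installed in compiled form; this text tells all that it offers.
- The arm moves only by the tool carry_out, never from a script. Its argument "moves" is a list of rows, each a list of 7 numbers: the turn, a rotation vector about the tool's x, y, z in rad, then the shift along the tool's x, y, z in mm, then the opening, from 0 (shut) to 1 (fully open). A call has 1 to 10 rows; each row is the pose to reach, as a shift and turn from the pose commanded when the call began, along the tool's axes at that moment; what a row does not reach only later rows make up. A row lasts 1/8 s, in which the tool goes at most 62.5 mm and 10.7 degrees, less where a joint would pass 70% of its speed; a pose out of reach is approached as far as the arm can. A call with a gripper value outside its range is refused whole. The fingers move at their own pace and stop on an object; "force" is the grip in N (left out, the last holds). Time passes only in rows, so rows that repeat a pose let the fingers close. It gives the time, the measured TCP pose, the force and the opening at its end, in the units of the state.
- arm.get_obs(): the state, without advancing time (a new reading comes with each control period).
- arm.camera(name): name is "scene" or "top" or "wrist"; returns a dict with "image" (420x560x3 uint8, red, green, blue), "intrinsics" (3x3 intrinsics, pixels), "distortion" ([k1, k2, p1, p2, k3] as OpenCV has them; the pictures are not rectified), "rvec" (rotation vector, rad) and "tvec" (3), from world to camera coordinates, as OpenCV has them. Camera axes: x right, y down, z forward; pixel columns grow to the right and rows downward; lengths in m; the calibration is good to about 2 mm. A picture is of the moment at which its call begins. There is no depth.
- arm.hand_in(): hands the job in, once; it reports no verdict.
The state is a dict: "clock": time; "joints": joint angles; "qvel": joint speeds; "tau": joint torques, N m; "tcp_pos": TCP position; "eef_rot": TCP orientation; "force": force on the tool from outside, world axes, zero at the start; "ft_torque": the same for the moment, N m; "width": finger opening in m.
Only numpy, scipy, OpenCV 4.12 (cv2) and the standard library are available. Lean on these libraries where they do the work, as an engineer would, in place of code of your own. Each camera call takes 0.05 s, during which the arm holds its last target. There are 200 camera calls.

## Working session

There is one attempt and no reset: what is moved stays moved. The work goes in short steps, Python scripts to look and compute and a tool call to move; the robot and the scene stay as the last step left them, time stands still between calls to the robot, and variables do not carry over. Pictures are saved under pics/ and viewed, about 8 in all and at most 12, crops included, and the job is handed in when it is done.

Besides the shell and the picture viewer there is one more tool, called after ">>>" by a JSON object that holds its "fn" and its "kwargs", one argument or row to a line. carry_out: Moves the arm, as the interface text tells. Its arguments: {"type":"object","properties":{"moves":{"type":"array","items":{"type":"array","items":{"type":"number"}}},"force":{"type":"number"}},"required":["moves"]}

```bash
mkdir -p pics; cat > h.py <<'E'
import numpy as np, cv2
from rig import arm
def shot(name,fn=None):
    c=arm.camera(name)
    if fn: cv2.imwrite('pics/'+fn,c['image'][:,:,::-1])
    return c
def ray(c,uv):
    K=np.array(c['intrinsics'],float);D=np.array(c['distortion'],float)
    R=cv2.Rodrigues(np.array(c['rvec'],float))[0];t=np.array(c['tvec'],float).ravel()
    p=cv2.undistortPoints(np.array(uv,float).reshape(-1,1,2),K,D).reshape(-1,2)
    d=np.c_[p,np.ones(len(p))]@R
    return -R.T@t,d
def onz(c,uv,z):
    o,d=ray(c,uv); return o+d*((np.atleast_1d(z)-o[2])/d[:,2])[:,None]
def proj(c,X):
    return cv2.projectPoints(np.array(X,float).reshape(-1,1,3),np.array(c['rvec'],float),np.array(c['tvec'],float),np.array(c['intrinsics'],float),np.array(c['distortion'],float))[0].reshape(-1,2)
def st():
    o=arm.get_obs()
    for k in('clock','joints','tcp_pos','eef_rot','force','width'):print(k,np.round(o[k],4))
E
python3 - <<'E'
from h import *
a=shot('scene','s0.png');b=shot('top','t0.png')
cv2.imwrite('pics/t0b.png',cv2.resize(b['image'][:,:,::-1],(800,600),interpolation=3))
for c in(a,b):print(np.round(ray(c,[[280,210]]),3))
st()
E
```

```text
Traceback (most recent call last):
ValueError: setting an array element with a sequence. The requested array has an inhomogeneous shape after 1 dimensions. The detected shape was (2,) + inhomogeneous part.
```

View pics/s0.png

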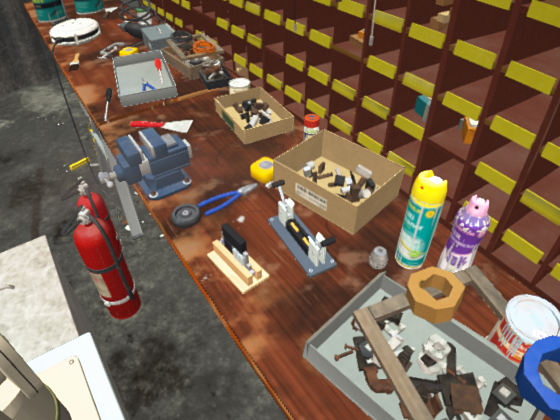

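View pics/t0b.png

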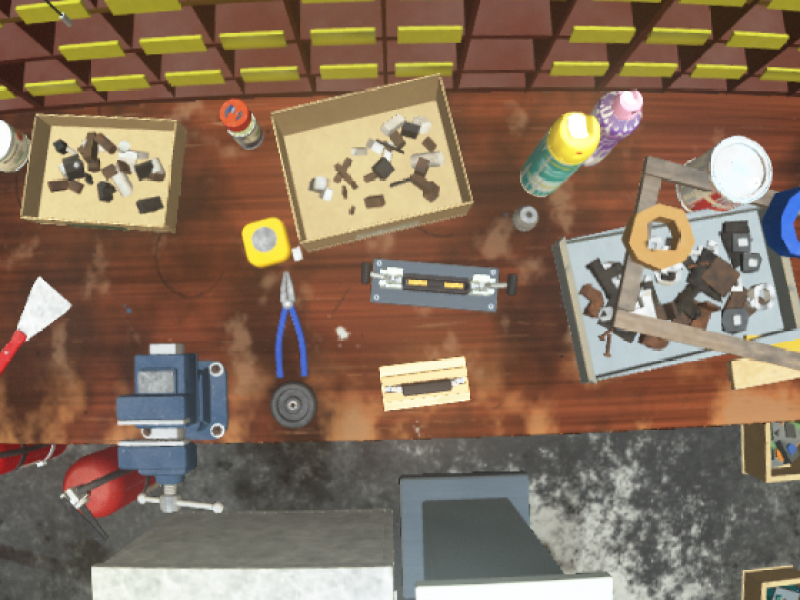

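The scene and top views show the card in its stand at about (424,386) in the 800x600 top view. The dock lies at about (433,284) and its levers' tabs are at (367,272) and (512,285). I'll measure them now.

```bash
python3 - <<'E'
from h import *
b=shot('top');im=b['image']
o,d=ray(b,[[280,210]]);print(o,d)
hsv=cv2.cvtColor(im,cv2.COLOR_RGB2HSV)
def rect(mask,roi,z,n):
    m=np.zeros_like(mask);x0,y0,x1,y1=roi;m[y0:y1,x0:x1]=mask[y0:y1,x0:x1]
    m=cv2.morphologyEx(m,cv2.MORPH_CLOSE,np.ones((3,3)))
    cs=cv2.findContours(m,0,2)[0];c=max(cs,key=cv2.contourArea)
    P=onz(b,c.reshape(-1,2),z)[:,:2]
    r=cv2.minAreaRect((P*1000).astype(np.float32));bx=cv2.boxPoints(r)
    l=max([bx[1]-bx[0],bx[2]-bx[1]],key=np.linalg.norm)
    print(n,np.round(r[0],1),np.round(r[1],1),'long axis deg',np.degrees(np.arctan2(l[1],l[0])).round(2),'px',cv2.contourArea(c));return c
for (u,v) in [(272,255),(280,262),(300,270),(262,204),(270,192),(340,207),(258,190),(359,199),(303,199),(297,272),(325,262)]:print((u,v),im[v,u],hsv[v,u])
wood=((hsv[...,0]>10)&(hsv[...,0]<30)&(hsv[...,2]>150)&(hsv[...,1]<150)).astype(np.uint8)*255
rect(wood,(255,240,340,295),.04,'stand')
base=((hsv[...,0]>95)&(hsv[...,0]<130)&(hsv[...,1]>30)).astype(np.uint8)*255
rect(base,(240,170,375,225),.012,'dock')
cr=im[170:295,245:370];cv2.imwrite('pics/c1.png',cv2.resize(cr[:,:,::-1],(600,600),interpolation=2))
st()
E
```

```text
[0.53425998 0.18342717 0.97656581] [[ 0.07298021 -0.01168017 -0.99736004]]
(272, 255) [108  75  54] [ 12 127 108]
(280, 262) [181 156 116] [ 18  92 181]
(300, 270) [110  99  89] [ 14  49 110]
(262, 204) [122 131 137] [102  28 137]
(270, 192) [169 176 162] [ 45  20 176]
(340, 207) [148 157 154] [ 80  15 157]
(258, 190) [76 68 62] [13 47 76]
(359, 199) [82 78 76] [10 19 82]
(303, 199) [94 89 86] [11 22 94]
(297, 272) [112 101  91] [ 14  48 112]
(325, 262) [253 240 186] [ 24  68 253]
stand [473.8 144.8] [107.  194.9] long axis deg -73.92 px 2894.5
dock [611.3 119.5] [194.2  34.4] long axis deg 84.31 px 648.5
clock 0.15
joints [ 1.1054  0.3327 -0.0647  1.4607  0.0216  1.3499 -0.0885]
tcp_pos [ 0.2677 -0.5645  0.2307]
eef_rot [-5.000e-04  9.756e-01  2.196e-01 -1.000e-04]
force [-0.1243 -0.5861  0.1013]
width 0.0853
```

View pics/c1.png

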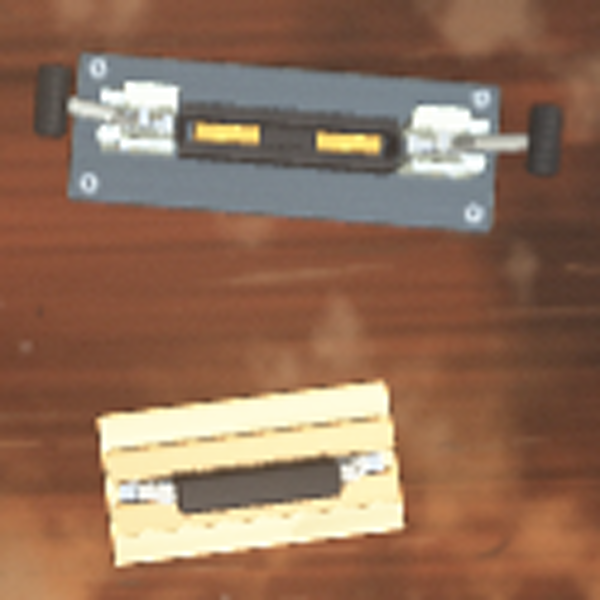

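```bash
cat >> h.py <<'E'
def fit(P,n):
    r=cv2.minAreaRect((np.array(P)[:,:2]*1000).astype(np.float32));bx=cv2.boxPoints(r)
    l=max([bx[1]-bx[0],bx[2]-bx[1]],key=np.linalg.norm)
    print(n,np.round(r[0],1),np.round(r[1],1),'deg',(np.degrees(np.arctan2(l[1],l[0]))%180).round(2))
E
python3 - <<'E'
from h import *
b=shot('top')
f=lambda L:(np.array(L)+.5)/4.8-.5+[245,170]
fit(onz(b,f([(80,54),(499,87),(490,231),(69,197)]),.012),'dock')
for z in(.01,.02,.04):fit(onz(b,f([(98,418),(386,381),(405,526),(116,566)]),z),('stand',z))
fit(onz(b,f([(178,474),(335,457),(341,494),(180,512)]),.106),'bar')
for n,L in(('tabL',[(36,66),(72,66),(72,135),(36,135)]),('tabR',[(529,103),(560,103),(560,174),(529,174)])):fit(onz(b,f(L),.102),n)
# strip
fit(onz(b,f([(190,102),(402,118),(400,172),(178,157)]),.034),'strip')
# masks: precise bar
im=b['image'];m=(im.max(2)<85).astype(np.uint8);m[:262]=0;m[280:]=0;m[:,:275]=0;m[:,322:]=0
c=max(cv2.findContours(m,0,2)[0],key=cv2.contourArea);fit(onz(b,c.reshape(-1,2),.106),'barmask')
hsv=cv2.cvtColor(im,cv2.COLOR_RGB2HSV)
m=((hsv[...,0]>95)&(hsv[...,0]<130)&(hsv[...,1]>25)&(hsv[...,2]<150)).astype(np.uint8);m[:178]=0;m[222:]=0;m[:,:256]=0;m[:,352:]=0
ys,xs=np.nonzero(m);fit(onz(b,np.c_[xs,ys],.012),'dockmask')
E
```

```text
dock [627.6 117.6] [197.9  68. ] deg 84.01
('stand', 0.01) [473.7 137.8] [ 69.2 135.7] deg 95.69
('stand', 0.02) [474.3 138.2] [ 68.5 134.3] deg 95.69
('stand', 0.04) [475.6 139.2] [ 67.  131.5] deg 95.69
bar [475.1 139.5] [15.9 67.9] deg 94.69
tabL [639.4 221.3] [15.3 29.5] deg 178.62
tabR [617.7  12.9] [13.4 30.6] deg 177.73
strip [628.  116.3] [101.8  25.6] deg 84.62
barmask [478.9 168.5] [4. 0.] deg 88.39
dockmask [627.7 117.7] [194.9  66.4] deg 83.85
```

```bash
cat >> h.py <<'E'
from scipy.spatial.transform import Rotation as Ro
def goal(x,y,z,deg):
    "pose target (mm, yaw of tool x) -> turn, shift from current measured pose"
    o=arm.get_obs();q=o['eef_rot'];R=Ro.from_quat([q[1],q[2],q[3],q[0]])
    T=Ro.from_euler('z',deg,degrees=True)*Ro.from_euler('x',180,degrees=True)
    print('turn',np.round((R.inv()*T).as_rotvec(),4),'shift',np.round(R.inv().apply(np.array([x,y,z])-np.array(o['tcp_pos'])*1000),1))
E
python3 -c "
from h import *
goal(474.5,138.7,230,95.7)"
```

```text
turn [-8.0000e-04 -5.0000e-04 -1.2275e+00] shift [ 488.2 -546.8    1.3]
```

>>> {"fn": "carry_out", "kwargs": {
  "moves": [
    [0, 0, -0.12, 35, -39, 0, 1],
    [0, 0, -0.25, 70, -78, 0, 1],
    [0, 0, -0.37, 108, -121, 0, 1],
    [0, 0, -0.5, 146, -163, 0, 1],
    [0, 0, -0.62, 184, -206, 0, 1],
    [0, 0, -0.75, 222, -249, 0, 1],
    [0, 0, -0.87, 260, -292, 0, 1],
    [0, 0, -1.0, 300, -336, 0, 1],
    [0, 0, -1.1, 340, -380, 0, 1],
    [0, 0, -1.2275, 380, -425, 0, 1]
  ]
}}

```text
clock: 1.45
tcp_pos: [0.4293, -0.0161, 0.2315]
eef_rot: [0.001, 0.67, 0.743, 0.0]
force: [1.1, -0.0, 0.4]
width: 0.0856
```

```bash
python3 -c "
from h import *
st();goal(474.5,138.7,200,95.7)"
```

```text
clock 1.45
joints [ 0.6176 -0.0844 -0.6414  1.9111 -0.0517  1.2978  0.0947]
tcp_pos [ 0.4293 -0.0161  0.2315]
eef_rot [5.000e-04 6.698e-01 7.425e-01 0.000e+00]
force [ 1.0723 -0.0026  0.4408]
width 0.0856
turn [0.0007 0.0007 0.0034] shift [149.4  60.9  31.4]
```

>>> {"fn": "carry_out", "kwargs": {
  "moves": [
    [0, 0, 0, 40, 16, 6, 1],
    [0, 0, 0, 80, 32, 16, 1],
    [0, 0, 0, 115, 47, 25, 1],
    [0, 0, 0.0034, 140, 57, 31, 1],
    [0, 0, 0.0034, 149, 61, 31, 1],
    [0, 0, 0.0034, 149, 61, 31, 1],
    [0, 0, 0.0034, 149, 61, 31, 1]
  ]
}}

```text
clock: 2.33
tcp_pos: [0.4751, 0.1351, 0.2005]
eef_rot: [0.0, 0.673, 0.74, -0.0]
force: [0.4, 0.4, 1.2]
width: 0.0854
```

```bash
python3 - <<'E'
from h import *
st()
w=shot('wrist');cv2.imwrite('pics/w1.png',w['image'][:,:,::-1])
o,d=ray(w,[[280,210]]);print(o,d)
bar=[[474.5,138.7]]
import math
def corners(cx,cy,deg,hx,hy,z):
    c,s=math.cos(math.radians(deg-90)),math.sin(math.radians(deg-90))
    return [[(cx+c*a-s*b)/1e3,(cy+s*a+c*b)/1e3,z] for a,b in((hx,hy),(hx,-hy),(-hx,-hy),(-hx,hy))]
print(proj(w,corners(474.5,138.7,95.7,8,35,.106)).round(1))
E
```

```text
clock 2.325
joints [ 0.4105  0.136  -0.8297  1.8059  0.1066  1.2454 -0.3542]
tcp_pos [0.4751 0.1351 0.2005]
eef_rot [ 3.000e-04  6.729e-01  7.398e-01 -2.000e-04]
force [0.402  0.3954 1.1551]
width 0.0854
[0.46786416 0.21177399 0.34304972] [[ 0.01720482 -0.29324668 -0.95595508]]
[[295.1 160.5]
 [294.6 256.9]
 [272.6 257. ]
 [271.1 160.7]]
```

View pics/w1.png

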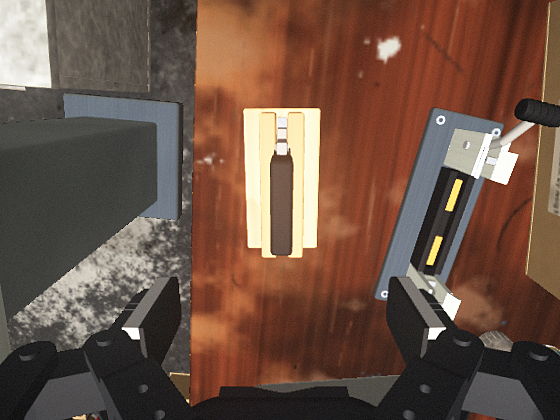

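The wrist view shows the bar at columns 271-292, rows 153-256. That matches the projected estimate to about 1-2 mm, so I'll descend and grasp.

```bash
python3 -c "
from h import *
goal(474.2,139.2,71,95.7)"
```

```text
turn [ 0.0004  0.0008 -0.0051] shift [  4.2  -0.5 129.5]
```

>>> {"fn": "carry_out", "kwargs": {
  "moves": [
    [0, 0, -0.005, 4, -0.5, 40, 1],
    [0, 0, -0.005, 4, -0.5, 80, 1],
    [0, 0, -0.005, 4, -0.5, 110, 1],
    [0, 0, -0.005, 4, -0.5, 128, 1],
    [0, 0, -0.005, 4, -0.5, 129.5, 1],
    [0, 0, -0.005, 4, -0.5, 129.5, 0.5],
    [0, 0, -0.005, 4, -0.5, 129.5, 0],
    [0, 0, -0.005, 4, -0.5, 129.5, 0],
    [0, 0, -0.005, 4, -0.5, 129.5, 0],
    [0, 0, -0.005, 4, -0.5, 129.5, 0]
  ],
  "force": 50
}}

```text
clock: 3.62
tcp_pos: [0.4742, 0.1404, 0.0712]
eef_rot: [0.0, 0.67, 0.742, -0.0]
force: [-3.1, -0.5, 6.1]
width: 0.0157
```

>>> {"fn": "carry_out", "kwargs": {
  "moves": [
    [0, 0, 0, 0, 0, 0, 0],
    [0, 0, 0, 0, 0, -15, 0],
    [0, 0, 0, 0, 0, -35, 0],
    [0, 0, 0, 0, 0, -60, 0],
    [0, 0, 0, 0, 0, -85, 0],
    [0, 0, 0, 0, 0, -110, 0],
    [0, 0, 0, 0, 0, -120, 0],
    [0, 0, 0, 0, 0, -120, 0]
  ],
  "force": 50
}}

```text
clock: 4.62
tcp_pos: [0.4742, 0.1404, 0.1911]
eef_rot: [0.0, 0.67, 0.742, 0.0]
force: [-0.7, -0.5, -4.5]
width: 0.0151
```

```bash
python3 - <<'E'
from h import *
st()
a=shot('scene');w=shot('wrist');t=shot('top')
p=arm.get_obs()['tcp_pos'];u=proj(a,[p])[0].astype(int);v=proj(t,[p])[0].astype(int)
print(u,v)
A=a['image'][max(u[1]-70,0):u[1]+70,u[0]-70:u[0]+70];T=t['image'][v[1]-60:v[1]+60,v[0]-70:v[0]+70]
W=w['image']
out=np.zeros((600,800,3),np.uint8)
out[:,:0]=0
out[:300,:400]=cv2.resize(A,(400,300)); out[300:,:400]=cv2.resize(T,(400,300)); out[:300,400:]=cv2.resize(W,(400,300));out[300:,400:]=cv2.resize(W[130:340,180:460],(400,300))
cv2.imwrite('pics/m2.png',out[:,:,::-1])
E
```

```text
clock 4.625
joints [ 0.4066  0.1485 -0.8407  1.8171  0.1179  1.2265 -0.3674]
tcp_pos [0.4742 0.1404 0.1911]
eef_rot [4.000e-04 6.705e-01 7.419e-01 2.000e-04]
force [-0.7327 -0.506  -4.4508]
width 0.0151
[228 200] [300 274]
```

View pics/m2.png

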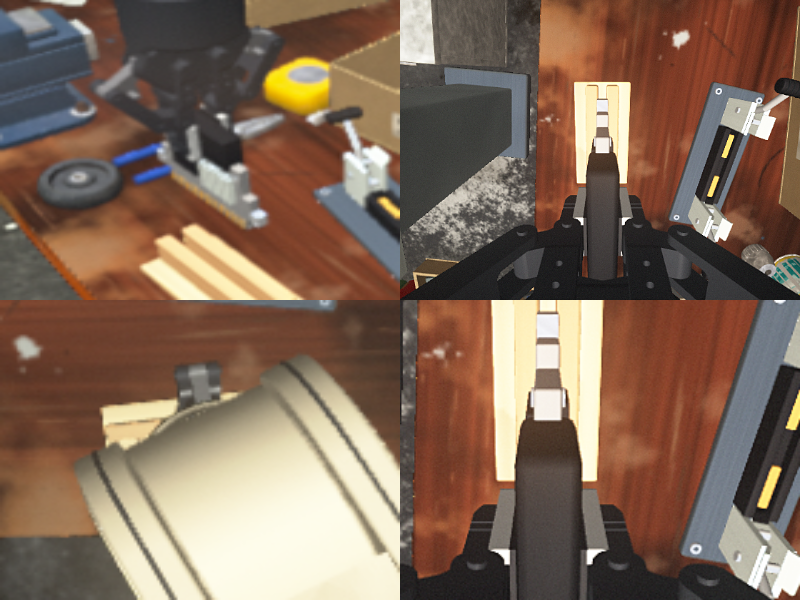

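The card hangs level in the jaws. The wrist view shows its +y shoulder and ear as light patches around columns 275-290, rows 140-215. I'll use their edges to find where the card sits along the jaws.

```bash
python3 - <<'E'
from h import *
w=shot('wrist');im=w['image'];p=np.array(arm.get_obs()['tcp_pos'])
print([(r,int(im[r,281:286].mean())) for r in range(132,222)])
ex=np.array([np.cos(np.radians(95.7)),np.sin(np.radians(95.7))])
c0=p[:2]
for z,y,n in((.192,44,'top'),(.170,52,'shoulder'),(.156,60,'ear'),(.226,35,'bar')):
    for e in(-2,0,2):
        q=np.r_[c0+ex*(y+e)/1e3,z];print(n,e,proj(w,[q]).round(1))
for r in(145,165,200,240): 
    print(r,im[r,265:305].mean(1).astype(int))
E
```

```text
[(132, 242), (133, 242), (134, 242), (135, 244), (136, 247), (137, 227), (138, 141), (139, 98), (140, 243), (141, 249), (142, 244), (143, 242), (144, 243), (145, 242), (146, 241), (147, 240), (148, 240), (149, 241), (150, 240), (151, 242), (152, 244), (153, 245), (154, 249), (155, 255), (156, 148), (157, 104), (158, 111), (159, 109), (160, 120), (161, 221), (162, 243), (163, 243), (164, 241), (165, 241), (166, 241), (167, 242), (168, 241), (169, 241), (170, 241), (171, 241), (172, 241), (173, 241), (174, 241), (175, 242), (176, 248), (177, 238), (178, 118), (179, 104), (180, 110), (181, 111), (182, 110), (183, 111), (184, 114), (185, 112), (186, 111), (187, 111), (188, 111), (189, 113), (190, 109), (191, 94), (192, 163), (193, 221), (194, 242), (195, 243), (196, 242), (197, 241), (198, 241), (199, 241), (200, 241), (201, 241), (202, 241), (203, 241), (204, 241), (205, 241), (206, 240), (207, 241), (208, 241), (209, 240), (210, 241), (211, 241), (212, 245), (213, 255), (214, 120), (215, 55), (216, 59), (217, 61), (218, 60), (219, 63), (220, 60), (221, 59)]
top -2 [[283.8 190.6]]
top 0
[... 185 characters left out ...]
]]
bar -2 [[283.6 243.4]]
bar 0 [[283.6 237.6]]
bar 2 [[283.6 231.7]]
145 [227 228 228 230 227 228 226 229 228 227 226 242 240 239 239 240 241 240
 241 243 243 243 243 245 245 238 172 230 226 228 227 229 228 229 229 228
 228 229 231 229]
165 [228 227 231 230 229 230 229 227 230 229 216 240 244 242 241 240 241 242
 241 242 240 240 241 239 244 232 178 208 230 229 232 229 228 228 230 228
 229 230 231 230]
200 [229 232 237 236  85  46 148 255 214 225 240 243 243 241 241 243 241 240
 242 241 240 241 240 241 242 242 244 199 158 255 209  28  68 181 239 233
 230 233 233 215]
240 [56 58 58 55 60 61 63 55 61 60 62 56 58 62 59 60 63 60 51 60 54 59 60 56
 59 61 55 60 56 58 62 59 58 54 55 54 51 55 51 46]
```

```bash
python3 -c "
from h import *
goal(560,119.2,185,84)"
```

```text
turn [-1.60e-03  2.00e-04  2.06e-01] shift [-29.6  83.9   4.7]
```

>>> {"fn": "carry_out", "kwargs": {
  "moves": [
    [0, 0, 0.04, -4, 12, 0, 0],
    [0, 0, 0.08, -10, 30, 1, 0],
    [0, 0, 0.13, -18, 50, 2, 0],
    [0, 0, 0.17, -25, 70, 4, 0],
    [0, 0, 0.2, -29, 82, 5, 0],
    [0, 0, 0.206, -29.6, 84, 5, 0],
    [0, 0, 0.206, -29.6, 84, 5, 0],
    [0, 0, 0.206, -29.6, 84, 5, 0]
  ]
}}

```text
clock: 5.82
tcp_pos: [0.5601, 0.1197, 0.186]
eef_rot: [0.0, 0.743, 0.669, -0.0]
force: [0.1, -0.1, -2.5]
width: 0.0154
```

```bash
python3 - <<'E'
from h import *
st()
w=shot('wrist');np.save('w3.npy',w,allow_pickle=True)
cv2.imwrite('pics/w3.png',cv2.resize(w['image'][:,:,::-1],(800,600),interpolation=2))
def D(x,y,z,c=(628,117.5),a=-6):
    s,k=np.sin(np.radians(a)),np.cos(np.radians(a));return [(c[0]+k*x-s*y)/1e3,(c[1]+s*x+k*y)/1e3,z/1e3]
for n,q in dict(c1=(35,100,12),c2=(-35,100,12),c3=(-35,-100,12),c4=(35,-100,12),tabL=(0,106,102),tabR=(0,-106,102)).items():print(n,(proj(w,[D(*q)])*800/560).round(1))
E
```

```text
clock 5.825
joints [ 0.3371  0.3402 -0.7613  1.6324  0.2439  1.267  -0.5729]
tcp_pos [0.5601 0.1197 0.186 ]
eef_rot [ 1.000e-04  7.428e-01  6.695e-01 -0.000e+00]
force [ 0.1201 -0.0608 -2.5266]
width 0.0154
c1 [[582.   94.7]]
c2 [[461.9  93.7]]
c3 [[452.3 403.2]]
c4 [[552.7 403. ]]
tabL [[571.1  58.3]]
tabR [[532.3 494.9]]
```

View pics/w3.png

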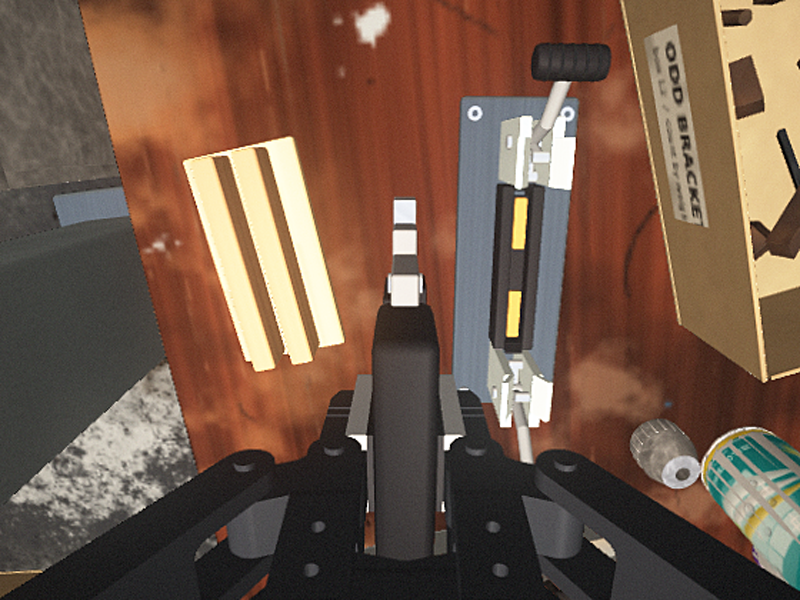

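In the wrist view the plate corners are at (462,97) and (579,98), and the slot strip runs over rows 186-350. That is within 1-2 mm of the prediction, so I'll refine using the strip and the contacts.

```bash
python3 - <<'E'
from h import *
w=np.load('w3.npy',allow_pickle=True).item()
S=lambda L:(np.array(L,float)+.5)*.7-.5
im=w['image'];hsv=cv2.cvtColor(im,cv2.COLOR_RGB2HSV)
def loc(P,c=(628,117.5),a=-6):
    r=np.radians(a);d=np.array(P)[:,:2]*1e3-c
    return np.c_[d@[np.cos(r),np.sin(r)],d@[-np.sin(r),np.cos(r)]].round(1)
print('strip corners',loc(onz(w,S([(498,186),(545,186),(532,350),(491,348)]),.034)).tolist())
m=((hsv[...,0]>15)&(hsv[...,0]<32)&(hsv[...,1]>150)&(hsv[...,2]>150)).astype(np.uint8);m[:,:335]=0;m[:,380:]=0
for c in cv2.findContours(m,0,2)[0]:
    if cv2.contourArea(c)>20:
        r=cv2.minAreaRect(c);print('contact',np.round(r[0],1),loc(onz(w,[r[0]],.03)),loc(onz(w,[r[0]],.02)))
print('plate',loc(onz(w,S([(461,97),(580,98),(454,401)]),.012)).tolist())
print('screws',loc(onz(w,S([(475,114),(567,114)]),.012)).tolist())
t=loc(onz(w,S([(531,62),(610,62),(570,43),(570,81)]),.102));print('tab',t.tolist())
# card in same picture
p=np.array(arm.get_obs()['tcp_pos']);dz=.061
def card(P):
    r=np.radians(-6);d=np.array(P)[:,:2]*1e3-p[:2]*1e3
    return np.c_[d@[np.cos(r),np.sin(r)],d@[-np.sin(r),np.cos(r)]].round(1)
z0=p[2]-.061
print('ear',card(onz(w,S([(394,200),(416,200)]),z0+.026)).tolist(),'shoulder',card(onz(w,S([(392,230),(418,230)]),z0+.04)).tolist(),'top',card(onz(w,S([(391,276),(420,276)]),z0+.062)).tolist())
E
```

```text
strip corners [[-15.4, 49.3], [11.3, 49.4], [11.3, -50.8], [-14.4, -49.4]]
plate [[-35.6, 98.3], [33.9, 98.3], [-34.1, -98.1]]
screws [[-27.1, 89.0], [27.0, 89.4]]
tab [[-16.5, 104.5], [16.1, 104.9], [-1.0, 111.8], [0.2, 97.4]]
ear [[-4.1, 58.5], [3.4, 58.5]] shoulder [[-4.5, 50.4], [3.8, 50.4]] top [[-4.3, 40.8], [4.0, 40.8]]
```

```bash
python3 -c "
from h import *
goal(628,118.8,145,84)"
```

```text
turn [0.0003 0.0003 0.0007] shift [ 6.2 67.5 41. ]
```

>>> {"fn": "carry_out", "kwargs": {
  "moves": [
    [0, 0, 0, 1, 10, 0, 0],
    [0, 0, 0, 3, 30, 0, 0],
    [0, 0, 0, 5, 50, 5, 0],
    [0, 0, 0, 6, 64, 15, 0],
    [0, 0, 0, 6.2, 67.5, 28, 0],
    [0, 0, 0, 6.2, 67.5, 38, 0],
    [0, 0, 0, 6.2, 67.5, 41, 0],
    [0, 0, 0, 6.2, 67.5, 41, 0],
    [0, 0, 0, 6.2, 67.5, 41, 0]
  ]
}}

```text
clock: 7.0
tcp_pos: [0.6285, 0.1185, 0.1454]
eef_rot: [0.0, 0.743, 0.669, 0.0]
force: [0.8, -0.4, -3.5]
width: 0.0156
```

```bash
python3 - <<'E'
from h import *
st()
w=shot('wrist');im=w['image'][20:320,190:500];a=shot('scene');u=proj(a,[[.628,.118,.08]])[0].astype(int);print(u)
A=a['image'][u[1]-60:u[1]+60,u[0]-60:u[0]+60]
out=np.zeros((600,800,3),np.uint8);out[:480,:480]=cv2.resize(im,(480,480));out[:320,480:]=cv2.resize(A,(320,320),interpolation=2)
cv2.imwrite('pics/m4.png',out[:,:,::-1]);goal(628,118.8,145,84)
E
```

```text
clock 7.0
joints [ 0.2636  0.5171 -0.7086  1.4971  0.3457  1.2545 -0.5929]
tcp_pos [0.6285 0.1185 0.1454]
eef_rot [3.000e-04 7.432e-01 6.691e-01 3.000e-04]
force [ 0.8426 -0.4017 -3.5386]
width 0.0156
[300 218]
turn [ 0.0009 -0.     -0.0002] shift [ 0.2 -0.6  0.4]
```

View pics/m4.png

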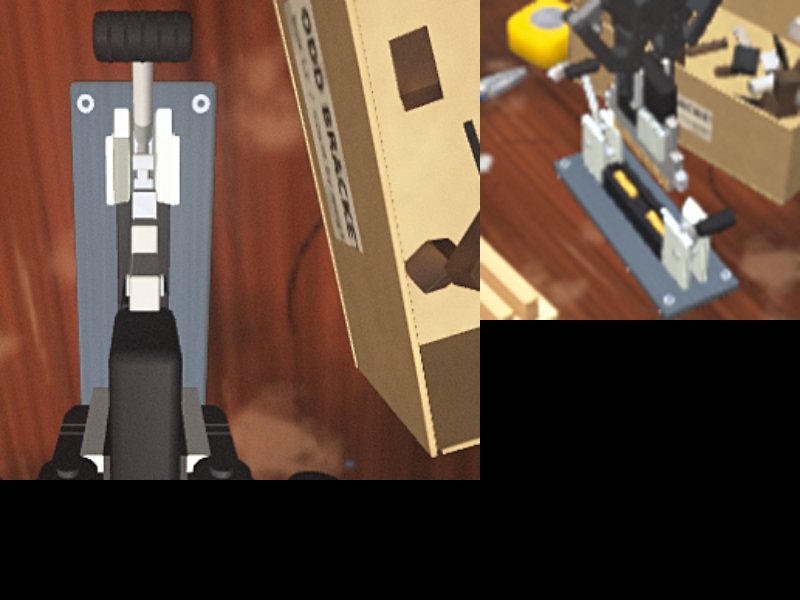

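The card is centred over the dock. The ear is at column 145, against 143 for the gap between the lips. I'll lower it in steps and watch the force.

>>> {"fn": "carry_out", "kwargs": {
  "moves": [
    [0, 0, 0, 0.1, -0.6, 4, 0],
    [0, 0, 0, 0.1, -0.6, 8, 0],
    [0, 0, 0, 0.1, -0.6, 12, 0],
    [0, 0, 0, 0.1, -0.6, 16, 0],
    [0, 0, 0, 0.1, -0.6, 16, 0]
  ]
}}

```text
clock: 7.72
tcp_pos: [0.6276, 0.1186, 0.1283]
eef_rot: [-0.0, 0.743, 0.669, -0.0]
force: [0.4, 0.7, -3.8]
width: 0.0155
```

>>> {"fn": "carry_out", "kwargs": {
  "moves": [
    [0, 0, 0, 0, 0, 4, 0],
    [0, 0, 0, 0, 0, 8, 0],
    [0, 0, 0, 0, 0, 12, 0],
    [0, 0, 0, 0, 0, 14, 0],
    [0, 0, 0, 0, 0, 14, 0]
  ]
}}

```text
clock: 8.35
tcp_pos: [0.6277, 0.1186, 0.1146]
eef_rot: [-0.0, 0.743, 0.669, -0.0]
force: [0.2, 0.4, -3.7]
width: 0.0154
```

Free so far. The card should meet the levers at about z = 92.

>>> {"fn": "carry_out", "kwargs": {
  "moves": [
    [0, 0, 0, 0, 0, 4, 0],
    [0, 0, 0, 0, 0, 8, 0],
    [0, 0, 0, 0, 0, 12, 0],
    [0, 0, 0, 0, 0, 16, 0],
    [0, 0, 0, 0, 0, 16, 0]
  ]
}}

```text
clock: 8.98
tcp_pos: [0.6276, 0.1186, 0.0984]
eef_rot: [-0.0, 0.743, 0.669, -0.0]
force: [-0.3, 0.5, -3.2]
width: 0.0154
```

>>> {"fn": "carry_out", "kwargs": {
  "moves": [
    [0, 0, 0, 0, 0, 2, 0],
    [0, 0, 0, 0, 0, 4, 0],
    [0, 0, 0, 0, 0, 4, 0]
  ]
}}

```text
clock: 9.35
tcp_pos: [0.6278, 0.1186, 0.0947]
eef_rot: [-0.0, 0.743, 0.669, -0.0]
force: [-0.2, -0.5, -3.9]
width: 0.0154
```

>>> {"fn": "carry_out", "kwargs": {
  "moves": [
    [0, 0, 0, 0, 0, 1, 0],
    [0, 0, 0, 0, 0, 1.5, 0],
    [0, 0, 0, 0, 0, 1.5, 0]
  ]
}}

```text
clock: 9.72
tcp_pos: [0.6278, 0.1187, 0.0932]
eef_rot: [-0.0, 0.743, 0.669, -0.0]
force: [0.6, 0.1, -3.5]
width: 0.0155
```

>>> {"fn": "carry_out", "kwargs": {
  "moves": [
    [0, 0, 0, 0, 0, 0.8, 0],
    [0, 0, 0, 0, 0, 0.8, 0],
    [0, 0, 0, 0, 0, 0.8, 0]
  ]
}}

```text
clock: 10.1
tcp_pos: [0.6279, 0.1186, 0.0926]
eef_rot: [0.0, 0.743, 0.669, 0.0]
force: [0.4, -0.3, -2.7]
width: 0.0159
```

>>> {"fn": "carry_out", "kwargs": {
  "moves": [
    [0, 0, 0, 0, 0, 0.6, 0],
    [0, 0, 0, 0, 0, 0.6, 0],
    [0, 0, 0, 0, 0, 0.6, 0]
  ]
}}

```text
clock: 10.48
tcp_pos: [0.628, 0.1187, 0.0923]
eef_rot: [0.0, 0.743, 0.669, 0.0]
force: [-2.5, -0.5, 5.0]
width: 0.0152
```

>>> {"fn": "carry_out", "kwargs": {
  "moves": [
    [0, 0, 0, 0, 0, 0.6, 0],
    [0, 0, 0, 0, 0, 0.6, 0],
    [0, 0, 0, 0, 0, 0.6, 0]
  ]
}}

```text
clock: 10.85
tcp_pos: [0.6281, 0.1187, 0.0923]
eef_rot: [0.0, 0.743, 0.669, 0.0]
force: [-4.3, -1.5, 8.5]
width: 0.015
```

Contact at z = 92.3 puts the card at about 31 mm on the levers. I'll relieve the press, release the card and back off upward.

>>> {"fn": "carry_out", "kwargs": {
  "moves": [
    [0, 0, 0, 0, 0, -0.9, 0],
    [0, 0, 0, 0, 0, -0.9, 0],
    [0, 0, 0, 0, 0, -0.9, 0.25],
    [0, 0, 0, 0, 0, -0.9, 0.5],
    [0, 0, 0, 0, 0, -0.9, 0.5],
    [0, 0, 0, 0, 0, -20, 0.5],
    [0, 0, 0, 0, 0, -60, 0.5],
    [0, 0, 0, 0, 0, -100, 0.5],
    [0, 0, 0, 0, 0, -110, 0.5],
    [0, 0, 0, 0, 0, -110, 0.5]
  ]
}}

```text
clock: 12.1
tcp_pos: [0.6282, 0.1188, 0.2024]
eef_rot: [0.001, 0.743, 0.669, 0.001]
force: [-0.2, 0.0, -0.5]
width: 0.0426
```

```bash
python3 - <<'E'
from h import *
st()
w=shot('wrist');im=w['image'][0:420,100:480];a=shot('scene');u=proj(a,[[.628,.118,.08]])[0].astype(int)
A=a['image'][u[1]-60:u[1]+60,u[0]-60:u[0]+60]
out=np.zeros((600,800,3),np.uint8);out[:530,:480]=cv2.resize(im,(480,530));out[:320,480:]=cv2.resize(A,(320,320),interpolation=2)
cv2.imwrite('pics/m5.png',out[:,:,::-1])
E
```

```text
clock 12.1
joints [ 0.27    0.4732 -0.7243  1.431   0.3151  1.3535 -0.5716]
tcp_pos [0.6282 0.1188 0.2024]
eef_rot [6.000e-04 7.432e-01 6.691e-01 7.000e-04]
force [-0.1574  0.0475 -0.5194]
width 0.0426
```

View pics/m5.png

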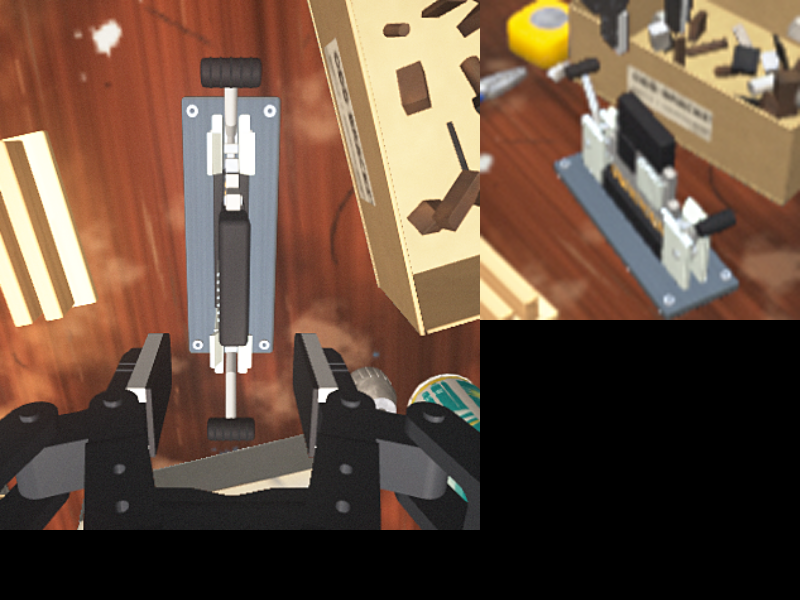

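The card stands upright in the dock, resting on both open levers, with its bar at columns 219-250, rows 210-345. Next I'll shut the gripper, move outside the left tab and come down to tab height.

>>> {"fn": "carry_out", "kwargs": {
  "moves": [
    [0, 0, 0, 40, 0, 0, 0],
    [0, 0, 0, 90, 0, 0, 0],
    [0, 0, 0, 125, 0, 0, 0],
    [0, 0, 0, 136, 0, 20, 0],
    [0, 0, 0, 136, 0, 60, 0],
    [0, 0, 0, 136, 0, 95, 0],
    [0, 0, 0, 136, 0, 106, 0],
    [0, 0, 0, 136, 0, 106, 0],
    [0, 0, 0, 136, 0, 106, 0]
  ],
  "force": 60
}}

```text
clock: 13.32
tcp_pos: [0.6428, 0.254, 0.0968]
eef_rot: [0.0, 0.743, 0.669, 0.001]
force: [1.1, -0.0, 0.9]
width: -0.0
```

```bash
cat >> h.py <<'E'
U=np.array([np.cos(np.radians(84)),np.sin(np.radians(84))]);C=np.array([627.5,117.0])
def ds():
    o=arm.get_obs();p=np.array(o['tcp_pos'])*1e3;f=np.array(o['force']);d=p[:2]-C
    print('t',round(o['clock'],2),'dock x',round(d@[U[1],-U[0]],1),'y',round(d@U,1),'z',round(p[2],1),'f_y',round(f[:2]@U,2),'fz',round(f[2],2),'w',round(o['width'],4))
E
python3 -c "
from h import *
ds();goal(628,118.8,145,84);print(arm.get_obs()['joints'])"
```

```text
t 13.32 dock x 0.9 y 137.9 z 96.8 f_y 0.09 fz 0.89 w -0.0
turn [ 0.0018 -0.0009 -0.0006] shift [-136.    -0.4  -48.3]
[ 0.02209503  0.67053896 -0.69358392  1.38797584  0.43464417  1.23537308
 -0.81138316]
```

>>> {"fn": "carry_out", "kwargs": {
  "moves": [
    [0, 0, 0, -6, 0, 0, 0],
    [0, 0, 0, -12, 0, 0, 0],
    [0, 0, 0, -15, 0, 0, 0],
    [0, 0, 0, -18, 0, 0, 0],
    [0, 0, 0, -18, 0, 0, 0]
  ]
}}

```text
clock: 13.95
tcp_pos: [0.6406, 0.2372, 0.0964]
eef_rot: [-0.0, 0.743, 0.669, 0.001]
force: [0.2, 5.1, 3.2]
width: 0.0001
```

>>> {"fn": "carry_out", "kwargs": {
  "moves": [
    [0, 0, 0, -2, 0, -0.5, 0],
    [0, 0, 0, -4, 0, -1, 0],
    [0, 0, 0, -6, 0, -1.5, 0],
    [0, 0, 0, -6, 0, -1.5, 0]
  ]
}}

```text
clock: 14.45
tcp_pos: [0.6396, 0.2312, 0.0975]
eef_rot: [-0.0, 0.743, 0.669, 0.001]
force: [1.2, 5.2, 3.0]
width: 0.0001
```

>>> {"fn": "carry_out", "kwargs": {
  "moves": [
    [0, 0, 0, -2.5, 0, -1.5, 0],
    [0, 0, 0, -5, 0, -3, 0],
    [0, 0, 0, -7.5, 0, -4, 0],
    [0, 0, 0, -10, 0, -5, 0],
    [0, 0, 0, -12.5, 0, -5.5, 0],
    [0, 0, 0, -15, 0, -6, 0],
    [0, 0, 0, -15, 0, -6, 0]
  ]
}}

```text
clock: 15.32
tcp_pos: [0.638, 0.2144, 0.1027]
eef_rot: [0.0, 0.743, 0.669, -0.0]
force: [-0.1, 1.6, 2.4]
width: -0.0001
```

>>> {"fn": "carry_out", "kwargs": {
  "moves": [
    [0, 0, 0, -1, 0, 0, 0],
    [0, 0, 0, -2, 0, -0.3, 0],
    [0, 0, 0, -2, 0, -0.3, 0]
  ]
}}

```text
clock: 15.7
tcp_pos: [0.6378, 0.2129, 0.103]
eef_rot: [0.0, 0.743, 0.669, -0.0]
force: [1.4, 2.7, 1.0]
width: -0.0002
```

>>> {"fn": "carry_out", "kwargs": {
  "moves": [
    [0, 0, 0, -1, 0, 0, 0],
    [0, 0, 0, -2, 0, -0.3, 0],
    [0, 0, 0, -2, 0, -0.3, 0]
  ]
}}

```text
clock: 16.08
tcp_pos: [0.6376, 0.2108, 0.1033]
eef_rot: [0.0, 0.743, 0.669, -0.0]
force: [0.8, 2.7, 0.6]
width: -0.0004
```

```bash
python3 -c "
from h import *
ds();ds()"
```

```text
t 16.07 dock x 0.2 y 94.4 z 103.3 f_y 2.73 fz 0.64 w -0.0004
t 16.07 dock x 0.2 y 94.4 z 103.3 f_y 2.73 fz 0.64 w -0.0004
```

>>> {"fn": "carry_out", "kwargs": {
  "moves": [
    [0, 0, 0, -1, 0, 0, 0],
    [0, 0, 0, -2, 0, 0, 0]
  ]
}}

```text
clock: 16.32
tcp_pos: [0.6374, 0.2093, 0.1035]
eef_rot: [-0.0, 0.743, 0.669, 0.0]
force: [1.7, 3.6, 1.0]
width: 0.0004
```

>>> {"fn": "carry_out", "kwargs": {
  "moves": [
    [0, 0, 0, -1, 0, 0, 0],
    [0, 0, 0, -2, 0, 0, 0]
  ]
}}

```text
clock: 16.58
tcp_pos: [0.6372, 0.2073, 0.1036]
eef_rot: [0.0, 0.743, 0.669, 0.0]
force: [0.5, 3.9, 2.6]
width: 0.0001
```

>>> {"fn": "carry_out", "kwargs": {
  "moves": [
    [0, 0, 0, -1, 0, 0, 0],
    [0, 0, 0, -2, 0, 0, 0]
  ]
}}

```text
clock: 16.82
tcp_pos: [0.637, 0.2052, 0.1036]
eef_rot: [0.0, 0.743, 0.669, 0.0]
force: [0.3, 4.4, 2.3]
width: 0.0001
```

>>> {"fn": "carry_out", "kwargs": {
  "moves": [
    [0, 0, 0, -1, 0, 0, 0],
    [0, 0, 0, -2, 0, 0, 0]
  ]
}}

```text
clock: 17.08
tcp_pos: [0.6367, 0.2032, 0.1035]
eef_rot: [0.0, 0.743, 0.669, 0.0]
force: [0.5, 4.8, 4.3]
width: -0.0002
```

>>> {"fn": "carry_out", "kwargs": {
  "moves": [
    [0, 0, 0, -1, 0, 0, 0],
    [0, 0, 0, -2, 0, 0, 0]
  ]
}}

```text
clock: 17.32
tcp_pos: [0.6365, 0.2011, 0.1034]
eef_rot: [0.0, 0.743, 0.669, 0.0]
force: [1.1, 4.4, 3.1]
width: 0.0001
```

>>> {"fn": "carry_out", "kwargs": {
  "moves": [
    [0, 0, 0, -1, 0, 0, 0],
    [0, 0, 0, -2, 0, 0, 0]
  ]
}}

```text
clock: 17.58
tcp_pos: [0.6363, 0.1992, 0.1034]
eef_rot: [0.0, 0.743, 0.669, 0.0]
force: [-0.3, 3.4, 2.6]
width: -0.0001
```

>>> {"fn": "carry_out", "kwargs": {
  "moves": [
    [0, 0, 0, -1, 0, 0.2, 0],
    [0, 0, 0, -2, 0, 0.4, 0]
  ]
}}

```text
clock: 17.82
tcp_pos: [0.6361, 0.1974, 0.1031]
eef_rot: [-0.0, 0.743, 0.669, 0.0]
force: [0.2, 4.9, 2.7]
width: 0.0002
```

>>> {"fn": "carry_out", "kwargs": {
  "moves": [
    [0, 0, 0, -1, 0, 0.2, 0],
    [0, 0, 0, -2, 0, 0.4, 0]
  ]
}}

```text
clock: 18.08
tcp_pos: [0.6359, 0.1953, 0.1026]
eef_rot: [0.0, 0.743, 0.669, 0.0]
force: [-0.1, 4.9, 3.8]
width: -0.0003
```

>>> {"fn": "carry_out", "kwargs": {
  "moves": [
    [0, 0, 0, -1, 0, 0.2, 0],
    [0, 0, 0, -2, 0, 0.4, 0]
  ]
}}

```text
clock: 18.32
tcp_pos: [0.6357, 0.1934, 0.1023]
eef_rot: [-0.0, 0.743, 0.669, 0.0]
force: [-0.1, 5.4, 3.4]
width: -0.0001
```

>>> {"fn": "carry_out", "kwargs": {
  "moves": [
    [0, 0, 0, -1, 0, 0.2, 0],
    [0, 0, 0, -2, 0, 0.4, 0]
  ]
}}

```text
clock: 18.58
tcp_pos: [0.6355, 0.1917, 0.102]
eef_rot: [-0.0, 0.743, 0.669, 0.0]
force: [0.7, 7.3, 4.4]
width: -0.0001
```

>>> {"fn": "carry_out", "kwargs": {
  "moves": [
    [0, 0, 0, -1, 0, 0.2, 0],
    [0, 0, 0, -2, 0, 0.4, 0]
  ]
}}

```text
clock: 18.82
tcp_pos: [0.6354, 0.1905, 0.1019]
eef_rot: [-0.0, 0.743, 0.669, 0.001]
force: [1.5, 8.8, 4.5]
width: -0.0002
```

>>> {"fn": "carry_out", "kwargs": {
  "moves": [
    [0, 0, 0, -1, 0, 0.2, 0],
    [0, 0, 0, -1, 0, 0.2, 0]
  ]
}}

```text
clock: 19.08
tcp_pos: [0.6353, 0.19, 0.1018]
eef_rot: [-0.0, 0.743, 0.67, 0.001]
force: [1.6, 9.3, 3.8]
width: 0.0002
```

>>> {"fn": "carry_out", "kwargs": {
  "moves": [
    [0, 0, 0, -1, 0, 0, 0],
    [0, 0, 0, -1, 0, 0, 0]
  ]
}}

```text
clock: 19.32
tcp_pos: [0.6352, 0.1896, 0.1018]
eef_rot: [-0.001, 0.743, 0.67, 0.002]
force: [3.1, 10.4, 2.6]
width: -0.0001
```

>>> {"fn": "carry_out", "kwargs": {
  "moves": [
    [0, 0, 0, -1, 0, 0, 0],
    [0, 0, 0, -1.5, 0, 0, 0],
    [0, 0, 0, -1.5, 0, 0, 0]
  ]
}}

```text
clock: 19.7
tcp_pos: [0.6351, 0.1888, 0.1018]
eef_rot: [-0.001, 0.742, 0.67, 0.002]
force: [2.9, 12.8, 1.1]
width: -0.0001
```

>>> {"fn": "carry_out", "kwargs": {
  "moves": [
    [0, 0, 0, -1, 0, 0, 0],
    [0, 0, 0, -1, 0, 0, 0]
  ]
}}

```text
clock: 19.95
tcp_pos: [0.635, 0.1883, 0.1017]
eef_rot: [-0.001, 0.742, 0.67, 0.002]
force: [4.5, 14.9, 0.4]
width: 0.0003
```

>>> {"fn": "carry_out", "kwargs": {
  "moves": [
    [0, 0, 0, 0, 0, 0, 0],
    [0, 0, 0, 0, 0, 0, 0],
    [0, 0, 0, 0, 0, 0, 0]
  ]
}}

```text
clock: 20.32
tcp_pos: [0.635, 0.1883, 0.1017]
eef_rot: [-0.001, 0.742, 0.67, 0.002]
force: [4.3, 14.9, 0.0]
width: -0.0
```

>>> {"fn": "carry_out", "kwargs": {
  "moves": [
    [0, 0, 0, -0.2, 0, 0, 0],
    [0, 0, 0, -0.3, 0, 0, 0],
    [0, 0, 0, -0.3, 0, 0, 0],
    [0, 0, 0, -0.3, 0, 0, 0],
    [0, 0, 0, -0.3, 0, 0, 0],
    [0, 0, 0, -0.3, 0, 0, 0],
    [0, 0, 0, -0.3, 0, 0, 0],
    [0, 0, 0, -0.3, 0, 0, 0]
  ]
}}

```text
clock: 21.32
tcp_pos: [0.635, 0.1883, 0.1017]
eef_rot: [-0.001, 0.742, 0.67, 0.003]
force: [5.0, 15.4, -0.7]
width: -0.0002
```

```bash
python3 - <<'E'
from h import *
ds()
w=shot('wrist');im=w['image'][0:420,100:480];a=shot('scene');u=proj(a,[[.628,.118,.08]])[0].astype(int)
A=a['image'][u[1]-60:u[1]+60,u[0]-60:u[0]+60]
out=np.zeros((600,800,3),np.uint8);out[:530,:480]=cv2.resize(im,(480,530));out[:320,480:]=cv2.resize(A,(320,320),interpolation=2)
cv2.imwrite('pics/m6.png',out[:,:,::-1])
E
```

```text
t 21.32 dock x 0.0 y 71.7 z 101.7 f_y 15.85 fz -0.75 w -0.0002
```

View pics/m6.png

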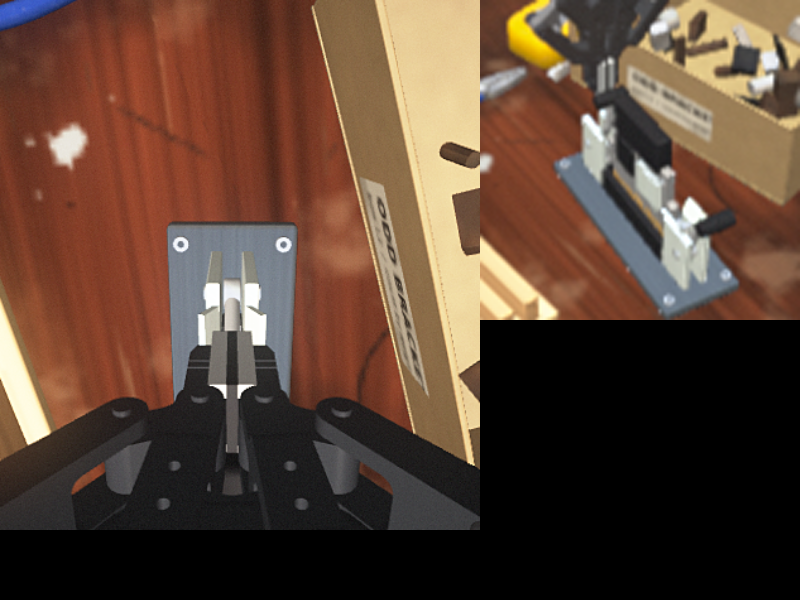

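The left lever is held at 15.5 N against its stop without creeping for over 1 s, and the card's left end is drawn down. I'll back off, rise and cross to the right lever.

>>> {"fn": "carry_out", "kwargs": {
  "moves": [
    [0, 0, 0, 3, 0, 0, 0],
    [0, 0, 0, 8, 0, 0, 0],
    [0, 0, 0, 30, 0, -10, 0],
    [0, 0, 0, 30, 0, -60, 0],
    [0, 0, 0, 15, 0, -105, 0],
    [0, 0, 0, -40, 0, -105, 0],
    [0, 0, 0, -95, 0, -105, 0],
    [0, 0, 0, -150, 0, -105, 0],
    [0, 0, 0, -195, 0, -105, 0],
    [0, 0, 0, -208, 0, -100, 0]
  ]
}}

```text
clock: 22.68
tcp_pos: [0.6131, -0.0258, 0.2017]
eef_rot: [0.001, 0.745, 0.667, -0.001]
force: [0.2, 0.3, 0.1]
width: 0.0
```

```bash
python3 - <<'E'
from h import *
ds();x=C+U*-138;goal(x[0],x[1],97,84);print(arm.get_obs()['joints'])
E
```

```text
t 22.68 dock x 0.7 y -143.6 z 201.7 f_y 0.31 fz 0.14 w 0.0
turn [ 0.0004  0.0019 -0.0048] shift [  5.8  -0.7 104.7]
[ 0.50811261  0.40989201 -0.70343543  1.5043762   0.27090989  1.32625074
 -0.32967862]
```

>>> {"fn": "carry_out", "kwargs": {
  "moves": [
    [0, 0, 0, 2, 0, 30, 0],
    [0, 0, 0, 2, 0, 70, 0],
    [0, 0, 0, 2, 0, 97, 0],
    [0, 0, 0, 2, 0, 105, 0],
    [0, 0, 0, 2, 0, 105, 0],
    [0, 0, 0, 2, 0, 105, 0]
  ]
}}

```text
clock: 23.42
tcp_pos: [0.6141, -0.02, 0.0976]
eef_rot: [0.001, 0.743, 0.669, 0.001]
force: [0.3, -0.4, 0.4]
width: -0.0002
```

```bash
python3 - <<'E'
from h import *
ds();x=C+U*-123;goal(x[0],x[1],96,84)
E
```

```text
t 23.43 dock x 0.9 y -137.6 z 97.6 f_y -0.36 fz 0.38 w -0.0002
turn [ 0.002  -0.0001  0.0001] shift [14.6 -0.9  1.6]
```

>>> {"fn": "carry_out", "kwargs": {
  "moves": [
    [0, 0, 0, 6, -0.5, 1, 0],
    [0, 0, 0, 12, -0.5, 1, 0],
    [0, 0, 0, 15, -0.5, 1, 0],
    [0, 0, 0, 18, -0.5, 1, 0],
    [0, 0, 0, 18, -0.5, 1, 0]
  ]
}}

```text
clock: 24.05
tcp_pos: [0.6148, -0.0038, 0.0956]
eef_rot: [0.001, 0.744, 0.669, -0.001]
force: [-1.7, -4.1, 4.6]
width: 0.0003
```

>>> {"fn": "carry_out", "kwargs": {
  "moves": [
    [0, 0, 0, 2, 0, -0.8, 0],
    [0, 0, 0, 4, 0, -1.6, 0],
    [0, 0, 0, 6, 0, -2.4, 0],
    [0, 0, 0, 6, 0, -2.4, 0]
  ]
}}

```text
clock: 24.55
tcp_pos: [0.6156, 0.0024, 0.0981]
eef_rot: [0.001, 0.744, 0.669, -0.0]
force: [0.3, -5.5, 3.0]
width: 0.0
```

>>> {"fn": "carry_out", "kwargs": {
  "moves": [
    [0, 0, 0, 2, 0, -1, 0],
    [0, 0, 0, 4, 0, -2, 0],
    [0, 0, 0, 6, 0, -3, 0],
    [0, 0, 0, 8, 0, -3.5, 0],
    [0, 0, 0, 8, 0, -3.5, 0]
  ]
}}

```text
clock: 25.18
tcp_pos: [0.6161, 0.0119, 0.1012]
eef_rot: [-0.0, 0.743, 0.669, 0.0]
force: [0.1, -3.2, 2.1]
width: -0.0
```

>>> {"fn": "carry_out", "kwargs": {
  "moves": [
    [0, 0, 0, 2, 0, -1, 0],
    [0, 0, 0, 4, 0, -2, 0],
    [0, 0, 0, 6, 0, -2.5, 0],
    [0, 0, 0, 8, 0, -3, 0],
    [0, 0, 0, 8, 0, -3, 0]
  ]
}}

```text
clock: 25.8
tcp_pos: [0.6166, 0.0199, 0.1039]
eef_rot: [-0.0, 0.743, 0.669, -0.0]
force: [-1.9, -2.8, -1.4]
width: -0.0001
```

>>> {"fn": "carry_out", "kwargs": {
  "moves": [
    [0, 0, 0, 1, 0, 0, 0],
    [0, 0, 0, 2, 0, 0, 0]
  ]
}}

```text
clock: 26.05
tcp_pos: [0.6168, 0.0213, 0.1041]
eef_rot: [-0.0, 0.743, 0.669, -0.0]
force: [-3.2, -4.0, 0.2]
width: 0.0001
```

>>> {"fn": "carry_out", "kwargs": {
  "moves": [
    [0, 0, 0, 1, 0, 0, 0],
    [0, 0, 0, 2, 0, 0, 0]
  ]
}}

```text
clock: 26.3
tcp_pos: [0.6171, 0.0233, 0.1043]
eef_rot: [0.0, 0.743, 0.669, -0.0]
force: [-3.3, -4.1, 2.2]
width: -0.0001
```

>>> {"fn": "carry_out", "kwargs": {
  "moves": [
    [0, 0, 0, 1, 0, 0, 0],
    [0, 0, 0, 2, 0, 0, 0]
  ]
}}

```text
clock: 26.55
tcp_pos: [0.6176, 0.0253, 0.1045]
eef_rot: [0.0, 0.743, 0.669, -0.0]
force: [-3.6, -4.9, 2.3]
width: -0.0001
```

>>> {"fn": "carry_out", "kwargs": {
  "moves": [
    [0, 0, 0, 1, 0, 0, 0],
    [0, 0, 0, 2, 0, 0, 0]
  ]
}}

```text
clock: 26.8
tcp_pos: [0.6179, 0.0273, 0.1046]
eef_rot: [0.0, 0.743, 0.669, 0.0]
force: [-2.5, -3.5, 2.0]
width: -0.0001
```

>>> {"fn": "carry_out", "kwargs": {
  "moves": [
    [0, 0, 0, 1, 0, 0, 0],
    [0, 0, 0, 2, 0, 0, 0]
  ]
}}

```text
clock: 27.05
tcp_pos: [0.6182, 0.0293, 0.1047]
eef_rot: [0.0, 0.743, 0.669, 0.0]
force: [-2.6, -3.6, 3.3]
width: 0.0001
```

>>> {"fn": "carry_out", "kwargs": {
  "moves": [
    [0, 0, 0, 1, 0, 0.2, 0],
    [0, 0, 0, 2, 0, 0.2, 0]
  ]
}}

```text
clock: 27.3
tcp_pos: [0.6185, 0.0312, 0.1046]
eef_rot: [0.0, 0.743, 0.669, 0.0]
force: [-2.4, -4.1, 2.7]
width: -0.0003
```

>>> {"fn": "carry_out", "kwargs": {
  "moves": [
    [0, 0, 0, 1, 0, 0.2, 0],
    [0, 0, 0, 2, 0, 0.2, 0]
  ]
}}

```text
clock: 27.55
tcp_pos: [0.6188, 0.0333, 0.1042]
eef_rot: [0.0, 0.743, 0.669, 0.0]
force: [-0.7, -5.0, 3.4]
width: -0.0005
```

>>> {"fn": "carry_out", "kwargs": {
  "moves": [
    [0, 0, 0, 1, 0, 0.2, 0],
    [0, 0, 0, 2, 0, 0.4, 0]
  ]
}}

```text
clock: 27.8
tcp_pos: [0.619, 0.0351, 0.1036]
eef_rot: [0.0, 0.743, 0.669, 0.0]
force: [0.0, -5.8, 5.1]
width: 0.0
```

>>> {"fn": "carry_out", "kwargs": {
  "moves": [
    [0, 0, 0, 1, 0, 0.2, 0],
    [0, 0, 0, 2, 0, 0.4, 0]
  ]
}}

```text
clock: 28.05
tcp_pos: [0.6192, 0.0367, 0.1032]
eef_rot: [0.001, 0.743, 0.669, 0.0]
force: [-0.8, -6.6, 5.2]
width: 0.0001
```

>>> {"fn": "carry_out", "kwargs": {
  "moves": [
    [0, 0, 0, 1, 0, 0.2, 0],
    [0, 0, 0, 2, 0, 0.4, 0]
  ]
}}

```text
clock: 28.3
tcp_pos: [0.6194, 0.0385, 0.1029]
eef_rot: [0.001, 0.743, 0.669, -0.0]
force: [-1.3, -7.4, 4.4]
width: 0.0
```

>>> {"fn": "carry_out", "kwargs": {
  "moves": [
    [0, 0, 0, 1, 0, 0.2, 0],
    [0, 0, 0, 2, 0, 0.4, 0]
  ]
}}

```text
clock: 28.55
tcp_pos: [0.6196, 0.0401, 0.1025]
eef_rot: [0.001, 0.744, 0.669, -0.0]
force: [-1.9, -9.1, 6.0]
width: -0.0001
```

>>> {"fn": "carry_out", "kwargs": {
  "moves": [
    [0, 0, 0, 1, 0, 0.2, 0],
    [0, 0, 0, 1.5, 0, 0.3, 0]
  ]
}}

```text
clock: 28.8
tcp_pos: [0.6198, 0.041, 0.1023]
eef_rot: [0.001, 0.744, 0.669, -0.001]
force: [-2.4, -9.9, 7.7]
width: 0.0002
```

>>> {"fn": "carry_out", "kwargs": {
  "moves": [
    [0, 0, 0, 1, 0, 0.2, 0],
    [0, 0, 0, 1, 0, 0.2, 0]
  ]
}}

```text
clock: 29.05
tcp_pos: [0.6199, 0.0414, 0.1021]
eef_rot: [0.001, 0.744, 0.668, -0.001]
force: [-2.9, -11.5, 6.9]
width: -0.0002
```

>>> {"fn": "carry_out", "kwargs": {
  "moves": [
    [0, 0, 0, 1, 0, 0.2, 0],
    [0, 0, 0, 1, 0, 0.2, 0]
  ]
}}

```text
clock: 29.3
tcp_pos: [0.62, 0.0418, 0.1019]
eef_rot: [0.002, 0.744, 0.668, -0.001]
force: [-2.2, -12.0, 8.6]
width: -0.0002
```

>>> {"fn": "carry_out", "kwargs": {
  "moves": [
    [0, 0, 0, 0.5, 0, -0.5, 0],
    [0, 0, 0, 1, 0, -0.8, 0],
    [0, 0, 0, 1, 0, -0.8, 0]
  ]
}}

```text
clock: 29.68
tcp_pos: [0.6199, 0.0419, 0.1021]
eef_rot: [0.002, 0.744, 0.668, -0.002]
force: [-2.5, -14.7, 4.9]
width: 0.0
```

>>> {"fn": "carry_out", "kwargs": {
  "moves": [
    [0, 0, 0, 0.5, 0, 0, 0],
    [0, 0, 0, 0.5, 0, 0, 0]
  ]
}}

```text
clock: 29.92
tcp_pos: [0.6199, 0.0423, 0.102]
eef_rot: [0.002, 0.744, 0.668, -0.002]
force: [-1.4, -14.7, 4.1]
width: 0.0001
```

Force is stable at about 15 N (15.4 N total). Holding.

>>> {"fn": "carry_out", "kwargs": {
  "moves": [
    [0, 0, 0, 0.2, 0, 0, 0],
    [0, 0, 0, 0.2, 0, 0, 0],
    [0, 0, 0, 0.2, 0, 0, 0],
    [0, 0, 0, 0.2, 0, 0, 0],
    [0, 0, 0, 0.2, 0, 0, 0],
    [0, 0, 0, 0.2, 0, 0, 0],
    [0, 0, 0, 0.2, 0, 0, 0],
    [0, 0, 0, 0.2, 0, 0, 0]
  ]
}}

```text
clock: 30.92
tcp_pos: [0.62, 0.0424, 0.102]
eef_rot: [0.002, 0.744, 0.668, -0.002]
force: [-1.5, -15.1, 4.3]
width: -0.0001
```

>>> {"fn": "carry_out", "kwargs": {
  "moves": [
    [0, 0, 0, 0, 0, 0, 0],
    [0, 0, 0, 0, 0, 0, 0]
  ]
}}

```text
clock: 31.18
tcp_pos: [0.62, 0.0424, 0.102]
eef_rot: [0.002, 0.744, 0.668, -0.002]
force: [-1.6, -14.8, 3.3]
width: -0.0001
```

>>> {"fn": "carry_out", "kwargs": {
  "moves": [
    [0, 0, 0, -3, 0, 0, 0],
    [0, 0, 0, -8, 0, 0, 0],
    [0, 0, 0, -28, 0, -5, 0],
    [0, 0, 0, -30, 0, -50, 0],
    [0, 0, 0, -20, 0, -100, 0],
    [0, 0, 0, 20, 0, -120, 0],
    [0, 0, 0, 70, 0, -120, 0],
    [0, 0, 0, 75, 0, -120, 0],
    [0, 0, 0, 75, 0, -120, 0]
  ]
}}

```text
clock: 32.3
tcp_pos: [0.6275, 0.1207, 0.2221]
eef_rot: [-0.0, 0.743, 0.669, -0.0]
force: [0.5, -0.7, -1.8]
width: 0.0001
```

```bash
python3 - <<'E'
from h import *
ds()
w=shot('wrist');im=w['image'][0:420,100:480];a=shot('scene');u=proj(a,[[.628,.118,.08]])[0].astype(int)
A=a['image'][u[1]-60:u[1]+60,u[0]-60:u[0]+60]
out=np.zeros((600,800,3),np.uint8);out[:530,:480]=cv2.resize(im,(480,530));out[:320,480:]=cv2.resize(A,(320,320),interpolation=2)
cv2.imwrite('pics/m7.png',out[:,:,::-1])
E
```

```text
t 32.3 dock x -0.4 y 3.7 z 222.1 f_y -0.66 fz -1.85 w 0.0001
```

View pics/m7.png

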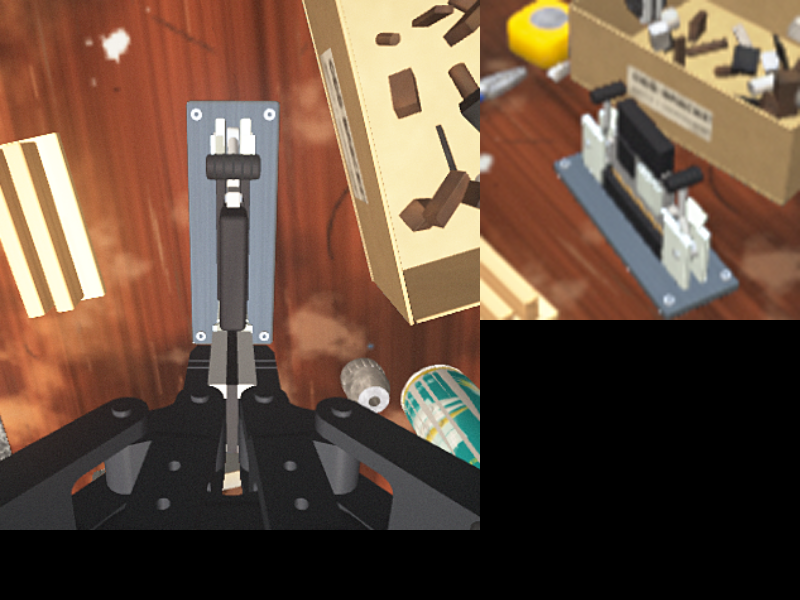

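```bash
python3 - <<'E'
from h import *
w=shot('wrist');im=w['image']
print([int(v) for v in im[110:160,265:272].mean((1,2))])
for r in (122,142):
    for z in(.107,):
        p=onz(w,[[268,r]],z)[0,:2]*1e3-C;print(r,round(p@U,1))
a=shot('scene')
E
```

```text
[232, 232, 232, 231, 231, 231, 232, 232, 234, 204, 74, 52, 65, 68, 72, 74, 78, 83, 84, 89, 86, 85, 80, 79, 77, 70, 71, 67, 63, 45, 114, 140, 137, 135, 135, 135, 136, 135, 134, 135, 134, 136, 133, 135, 135, 134, 135, 134, 133, 133]
122 64.7
142 50.8
```

>>> {"fn": "carry_out", "kwargs": {
  "moves": [
    [0, 0, 0, -40, 0, -10, 0],
    [0, 0, 0, -90, 0, -20, 0],
    [0, 0, 0, -125, 0, -20, 0],
    [0, 0, 0, -130, 0, -20, 0],
    [0, 0, 0, -130, 0, -20, 0]
  ]
}}

```text
clock: 33.12
tcp_pos: [0.6139, -0.0085, 0.2422]
eef_rot: [-0.0, 0.744, 0.669, 0.0]
force: [-0.4, 1.0, -0.2]
width: -0.0002
```

```bash
python3 - <<'E'
from h import *
ds();w=shot('wrist')
cv2.imwrite('pics/w8.png',cv2.resize(w['image'][:,:,::-1],(800,600),interpolation=2))
for y,z in((54,107),(60,108),(-54,107),(-60,108)):
    p=C+U*y;print(y,(proj(w,[[p[0]/1e3,p[1]/1e3,z/1e3]])*800/560).round(1))
E
```

```text
t 33.12 dock x -0.5 y -126.2 z 242.2 f_y 0.98 fz -0.21 w -0.0002
54 [[405.8 -83.5]]
60 [[405.8 -98.9]]
-54 [[406.  153.1]]
-60 [[406.1 165. ]]
```

View pics/w8.png

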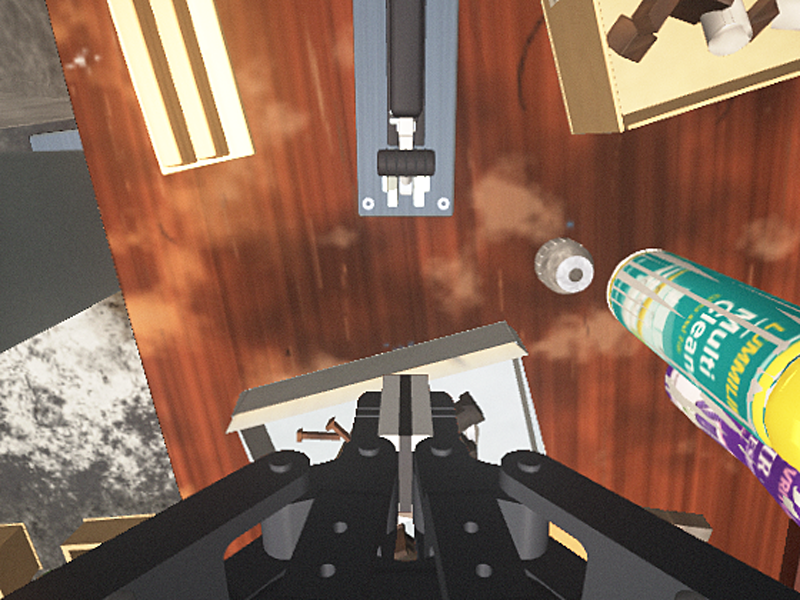

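Right tab row 162 puts it at y ≈ -58.5, close to where it was pressed. The left tab reads about 59.5, compared with 53.7 while pressed, so seating the right side may have eased it. I'll feel the left lever again to make sure it is home.

>>> {"fn": "carry_out", "kwargs": {
  "moves": [
    [0, 0, 0, 50, 0, 0, 0],
    [0, 0, 0, 105, 0, 0, 0],
    [0, 0, 0, 160, 0, 0, 0],
    [0, 0, 0, 205, 0, 0, 0],
    [0, 0, 0, 222, 0, 10, 0],
    [0, 0, 0, 222, 0, 60, 0],
    [0, 0, 0, 222, 0, 110, 0],
    [0, 0, 0, 222, 0, 138, 0],
    [0, 0, 0, 222, 0, 138, 0],
    [0, 0, 0, 222, 0, 138, 0]
  ]
}}

```text
clock: 34.42
tcp_pos: [0.6378, 0.213, 0.1056]
eef_rot: [0.0, 0.743, 0.669, 0.001]
force: [0.1, 0.1, 0.3]
width: 0.0002
```

```bash
python3 - <<'E'
from h import *
ds()
E
```

```text
t 34.42 dock x 0.2 y 96.6 z 105.6 f_y 0.12 fz 0.33 w 0.0002
```

>>> {"fn": "carry_out", "kwargs": {
  "moves": [
    [0, 0, 0, -5, 0, 1.5, 0],
    [0, 0, 0, -10, 0, 3, 0],
    [0, 0, 0, -14, 0, 3, 0],
    [0, 0, 0, -16, 0, 3, 0],
    [0, 0, 0, -16, 0, 3, 0]
  ]
}}

```text
clock: 35.05
tcp_pos: [0.6356, 0.1965, 0.1013]
eef_rot: [0.0, 0.743, 0.669, 0.0]
force: [-0.3, -0.8, 0.1]
width: 0.0002
```

>>> {"fn": "carry_out", "kwargs": {
  "moves": [
    [0, 0, 0, -1, 0, 0, 0],
    [0, 0, 0, -2, 0, 0, 0]
  ]
}}

```text
clock: 35.3
tcp_pos: [0.6353, 0.1948, 0.1012]
eef_rot: [-0.0, 0.743, 0.669, 0.0]
force: [-0.8, 0.7, -0.9]
width: 0.0
```

>>> {"fn": "carry_out", "kwargs": {
  "moves": [
    [0, 0, 0, -1, 0, 0, 0],
    [0, 0, 0, -2, 0, 0, 0]
  ]
}}

```text
clock: 35.55
tcp_pos: [0.6351, 0.1938, 0.1013]
eef_rot: [-0.0, 0.743, 0.669, 0.001]
force: [2.2, 6.2, -2.5]
width: -0.0001
```

>>> {"fn": "carry_out", "kwargs": {
  "moves": [
    [0, 0, 0, -1, 0, 0, 0],
    [0, 0, 0, -1, 0, 0, 0]
  ]
}}

```text
clock: 35.8
tcp_pos: [0.6351, 0.1934, 0.1013]
eef_rot: [-0.001, 0.743, 0.67, 0.001]
force: [2.1, 6.1, -3.3]
width: 0.0002
```

>>> {"fn": "carry_out", "kwargs": {
  "moves": [
    [0, 0, 0, -1, 0, 0, 0],
    [0, 0, 0, -1, 0, 0, 0]
  ]
}}

```text
clock: 36.05
tcp_pos: [0.635, 0.193, 0.1013]
eef_rot: [-0.001, 0.743, 0.67, 0.001]
force: [3.9, 6.5, -4.0]
width: 0.0
```

>>> {"fn": "carry_out", "kwargs": {
  "moves": [
    [0, 0, 0, -1, 0, 0, 0],
    [0, 0, 0, -1, 0, 0, 0]
  ]
}}

```text
clock: 36.3
tcp_pos: [0.6349, 0.1924, 0.1013]
eef_rot: [-0.001, 0.743, 0.67, 0.002]
force: [3.5, 9.2, -5.1]
width: -0.0
```

>>> {"fn": "carry_out", "kwargs": {
  "moves": [
    [0, 0, 0, -1, 0, 0.3, 0],
    [0, 0, 0, -2, 0, 0.5, 0],
    [0, 0, 0, -2, 0, 0.5, 0]
  ]
}}

```text
clock: 36.67
tcp_pos: [0.6348, 0.1914, 0.1011]
eef_rot: [-0.001, 0.742, 0.67, 0.002]
force: [5.3, 10.9, -4.5]
width: -0.0003
```

>>> {"fn": "carry_out", "kwargs": {
  "moves": [
    [0, 0, 0, -1, 0, 0.2, 0],
    [0, 0, 0, -1, 0, 0.2, 0]
  ]
}}

```text
clock: 36.92
tcp_pos: [0.6347, 0.191, 0.1011]
eef_rot: [-0.001, 0.742, 0.67, 0.003]
force: [5.0, 12.3, -4.8]
width: -0.0002
```

>>> {"fn": "carry_out", "kwargs": {
  "moves": [
    [0, 0, 0, -0.5, 0, 0.2, 0],
    [0, 0, 0, -0.8, 0, 0.3, 0],
    [0, 0, 0, -0.8, 0, 0.3, 0]
  ]
}}

```text
clock: 37.3
tcp_pos: [0.6347, 0.1908, 0.1011]
eef_rot: [-0.002, 0.742, 0.67, 0.003]
force: [4.5, 14.1, -4.1]
width: 0.0002
```

>>> {"fn": "carry_out", "kwargs": {
  "moves": [
    [0, 0, 0, 0, 0, 0, 0],
    [0, 0, 0, 0, 0, 0, 0],
    [0, 0, 0, 0, 0, 0, 0],
    [0, 0, 0, 0, 0, 0, 0],
    [0, 0, 0, 0, 0, 0, 0],
    [0, 0, 0, 0, 0, 0, 0],
    [0, 0, 0, 0, 0, 0, 0],
    [0, 0, 0, 0, 0, 0, 0]
  ]
}}

```text
clock: 38.3
tcp_pos: [0.6347, 0.1907, 0.101]
eef_rot: [-0.002, 0.742, 0.67, 0.003]
force: [5.8, 14.5, -3.6]
width: -0.0002
```

>>> {"fn": "carry_out", "kwargs": {
  "moves": [
    [0, 0, 0, 3, 0, 0, 0],
    [0, 0, 0, 10, 0, 0, 0],
    [0, 0, 0, 30, 0, -10, 0],
    [0, 0, 0, 30, 0, -60, 0],
    [0, 0, 0, 10, 0, -115, 0],
    [0, 0, 0, -40, 0, -160, 0],
    [0, 0, 0, -90, 0, -195, 0],
    [0, 0, 0, -115, 0, -200, 0],
    [0, 0, 0, -118, 0, -200, 0],
    [0, 0, 0, -118, 0, -200, 0]
  ]
}}

```text
clock: 39.55
tcp_pos: [0.6218, 0.07, 0.3002]
eef_rot: [-0.0, 0.743, 0.67, 0.0]
force: [-0.1, 0.1, -0.3]
width: -0.0001
```

```bash
python3 - <<'E'
from h import *
ds();w=shot('wrist');a=shot('scene');im=w['image']
u=proj(a,[[.628,.118,.08]])[0].astype(int);A=a['image'][u[1]-60:u[1]+60,u[0]-60:u[0]+60]
out=np.zeros((600,800,3),np.uint8);out[:530,:480]=cv2.resize(im[0:420,100:480],(480,530));out[:320,480:]=cv2.resize(A,(320,320),interpolation=2)
cv2.imwrite('pics/m9.png',out[:,:,::-1])
g=im.mean(2)
for s in(1,-1):
    for xo in(-10,10):
        ys=np.arange(35,85,.25)*s;P=[]
        for y in ys:
            q=C+U*y+np.array([U[1],-U[0]])*xo;P.append([q[0]/1e3,q[1]/1e3,.108])
        uv=proj(w,P).astype(np.float32)
        v=cv2.remap(g.astype(np.float32),uv[:,0][None],uv[:,1][None],1)[0]
        dk=ys[v<100];print(s,xo,'dark',dk.min() if len(dk) else None,dk.max() if len(dk) else None,len(dk),'row',uv[[0,-1],1])
E
```

```text
t 39.55 dock x -0.7 y -47.3 z 300.2 f_y 0.04 fz -0.34 w -0.0001
1 -10 dark 35.0 84.75 104 row [94.40329  33.885376]
1 10 dark 52.0 84.75 58 row [94.41829 33.89684]
-1 -10 dark -84.75 -52.0 102 row [171.66914 221.30455]
-1 10 dark -84.75 -52.75 106 row [171.68832 221.32613]
```

View pics/m9.png

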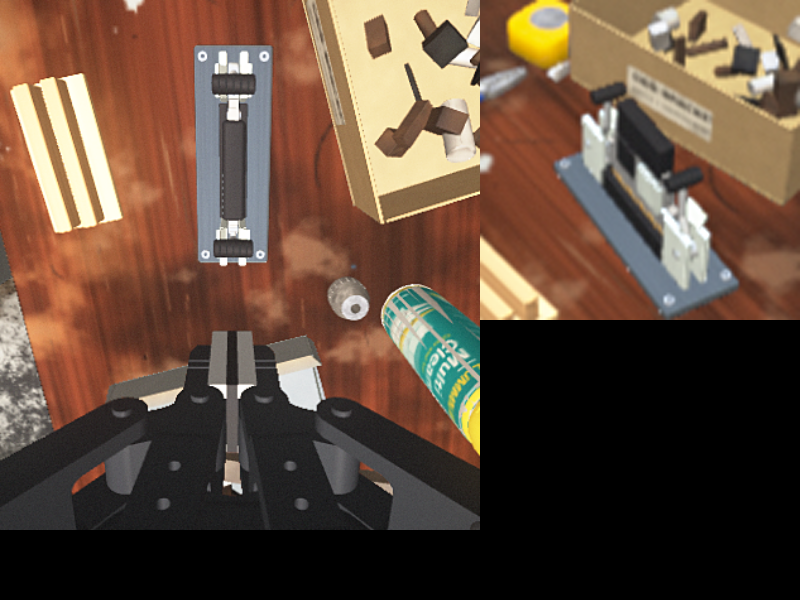

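The final views show both tabs leaning in alike, inner edges at |y| ≈ 52 mm, and the card level and seated. I'm handing it in.

```bash
python3 -c "
from h import *
print(arm.hand_in())"
```

```text
the job is handed in; nothing more can be done
None
```

The card is in the dock and both levers are swung in against their stops. I handed the job in at about 40 s on the robot's clock, with the arm well clear. `arm.hand_in()` gives no verdict, so the result rests on my own checks.

**What I did:** I lifted the card out of its stand and lowered it onto the open levers. Contact was felt at a card height of about 31 mm, with 8.5 N as I set it down. I then let go.

| Lever | Force towards the card | Held for |
|---|---|---|
| Left | about 15.5 N | over 1 s |
| Right | about 15 N | over 1 s |
| Left again | about 15 N | about 1.2 s |

The highest total force I read was about 16.5 N, but the force is only reported at the end of each move call.

**Last checks:** The wrist camera shows both tabs at nearly the same place, about 59 mm either side of the dock's centre (roughly 0.1 rad). The card looks level in the scene camera.

**What disagreed:**
- **Left lever eased outward:** After the right lever was pressed, the left tab read 59.5 mm from the centre, against about 54 mm while pressed. That is why I pressed it a second time, after the right. It met resistance almost at once, reaching its stop about 2 mm farther out than before.
- **Stops felt slightly springy:** The arm moved about 3 mm as the force rose to 15 N on the first left press, and 2 to 4 mm on the others. Part of the tabs' offset from where they were pressed is this spring-back.

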